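Fetch the spare fuse from under the sliding cover

ROBOT

A 6-joint arm with a two-finger parallel gripper is mounted at the origin on the work surface. World frame = base frame: x ahead of the robot, y to its left, z up, the work surface at z = 0. Lengths are in m, angles in rad, forces in N, time in s.
With the tool pointing down it reaches from about 0.375 to 0.9 m from the base axis. Payload 3.1 kg.
Tool frame: the origin (TCP) lies midway between the tips of the shut fingers; the grasp point (between the pads) lies 19 mm behind it (pinch_z is the distance from the TCP to the grasp point, in m); y points along the fingers, z is the direction in which the jaws open and shut, and the axes are right-handed (so a half turn about y gives the same grasp; the last joint's range is limited). The gripper opens to 87 mm and grips with 3 to 60 N. Pads are 19 mm wide; open, the fingers measure 117 mm over their backs; the gripper's body (75 mm by 190 mm) begins 51 mm behind the grasp point.
Start: joints at [-1.405, 0.527, 1.433, -0, 1.181, -0.178], TCP at [0.211, -0.588, 0.202] pointing down, gripper open.
Joint ranges: [-3.08, 3.08], [-0.75, 2.2], [0.22, 2.44], [-1.43, 4.57], [0, 2.65], [-2.85, 2.85]. Speed limits (rad/s): [2.79, 2.79, 3.14, 3.14, 3.14, 3.14].

INTERFACE

Orientations are given as a unit quaternion [x, y, z, w].
In Python, from rig import * gives the robot as it stands.
- The arm moves only by the tool drive_tool, never from a script. Its argument "plan" is a list of rows, each a list of 7 numbers: the shift along the tool's x, y, z in mm, then the turn, a rotation vector about the tool's x, y, z in degrees, then the finger opening in mm, from 0 to 87. A call has 1 to 10 rows; each row is the pose to reach, as a shift and turn from the pose commanded when the call began, along the tool's axes at that moment; what a row does not reach only later rows make up. A row lasts 1/10 s, in which the tool goes at most 50 mm and 8.59 degrees, less where a joint would pass 70% of its speed; a pose out of reach is approached as far as the arm can. A call with a gripper value outside its range is refused whole. The fingers move at their own pace and stop on an object; "newtons" is the grip in N (left out, the last holds). Time passes only in rows, so rows that repeat a pose let the fingers close. It gives the time, the measured TCP pose, the force and the opening at its end, in the units of the state.
- get_obs(): the state, without advancing time (a new reading comes with each control period).
- camera(name): name is "scene" or "side" or "wrist"; returns the picture (480x640x3 uint8, blue, green, red); there is no depth.
- get_calibration(name): a dict with "fx", "fy", "cx", "cy" (pixels), "D" ([k1, k2, p1, p2, k3] as OpenCV has them; the pictures are not rectified), "origin" and "rotation" of the camera in the world; the wrist camera has in their place "tool_from_camera" (4x4, takes a point from camera to tool coordinates, whose origin is the TCP and whose axes are the tool frame's). Camera axes: x right, y down, z forward; pixel columns grow to the right and rows downward; lengths in m; the calibration is good to about 2 mm. A picture is of the moment at which its call begins: read the wrist's pose just before it. get_calibration takes no time and is no camera call.
- hand_in(): hands the job in, once; it reports no verdict.
Trained networks look in the newest picture that a camera, given by its name, has taken for a name from the list of things; names that differ only in an ending like _2 or _b are one class to them, and where a whole thing is asked for, a point or a joint stands for the part that bears it (a point fixed in the world has none). Each returns a list of dicts, best first, with "conf" (0 to 1); they miss things now and then, are a little off and sometimes report something else, mostly with a low value. They report only what shows in the picture. A call takes as long as a camera call. They do not tell look-alikes from the thing itself.
- spot_in(camera, target): "location" ([column, row] in pixels, amid what is visible of it).
- mark_of(camera, target): "location" ([column, row] in pixels: a listed point, or the origin of a listed thing).
The state is a dict: "time": time; "q": joint angles; "joint_velocities": joint speeds; "joint_torque": joint torques, N m; "position": TCP position; "tool_rot": TCP orientation; "ft_force": force on the tool from outside, world axes, zero at the start; "moment": the same for the moment, N m; "grip_width": finger opening in m.
Only numpy, scipy, OpenCV 4.12 (cv2) and the standard library are available. Lean on these libraries where they do the work, as an engineer would, in place of code of your own. Each camera call takes 0.05 s, during which the arm holds its last target. There are 200 camera calls.

TASK

Slide the loose cover plate of the spares box all the way to the far stop, without lifting it out of its channel, and find which pocket holds the spare cartridge fuse. Lay the fuse level across the two V-shaped saddles of the open fuse holder, midway between them and set down rather than dropped, then slide the cover fully shut over the pockets again. Leave the other two spares in their pockets and do not disturb the things lying around.

Things in the scene. Friction and masses are not known exactly. Their poses are not given: they have to be found in the camera images.
- spares_box: Fixed grey metal box, 216 (x) x 220 (y) x 36 mm high, origin centre of underside, z up, -x side faces the robot. Top face at 28 mm: three pockets in the -x half, plain deck in the +x half. On it lies the loose cover, in a channel x -100 to +100, 208 mm wide, bounded by strips 8 mm high (stops at the x ends, rails at the y sides). Pockets hold fuse, insulator and link, one each, in random order.
- pocket_mid (a point): Centre of the middle pocket's floor, at x -50, y 0, z 8 mm of the box; axes as the box's. The other two pockets lie at y -67 and +67 mm from it. Each is 84 (x) x 62 (y) mm and 20 mm deep, open at the top once the cover is slid to +x.
- cover_grip (a point): Centre of the cover's finger bar. Steel plate 102 (x) x 204 (y) x 5 mm, 0.2 to 0.45 kg, 2 mm play at each side; in its middle a black bar 14 (x) x 70 (y) mm, 24 mm high; this point is 12 mm above the plate's top, 45 mm above the box's underside. Slides along x with 1 to 3 N: in the box's frame x is -49 mm shut against the near stop (starts up to 5 mm off it), +49 mm open against the far stop.
- fuse_center (a point): Centre of the spare cartridge fuse: a plain cylinder, 14 mm diameter, 51 mm long, white ceramic body with a 13 mm long steel cap at each end; about 30 g. Its y axis runs along its length. It lies on the floor of one pocket, within 0.2 rad of the box's y axis; it can roll.
- insulator_center (a point): Centre of a spare ceramic insulator, a spool lying on its side in a pocket: 34 mm long along y, two end flanges of 18 mm diameter and a thinner waist. Not to be taken.
- link_center (a point): Centre of a spare link, a flat steel bar 18 (x) x 46 (y) x 5 mm, lying flat in a pocket. Not to be taken.
- holder_seat (a point): Where the fuse's centre belongs in the fixed open fuse holder, 27.9 mm above the table; y along the seated fuse, z up. Base plate 46 (x) x 92 (y) x 8 mm. Two steel 90 degree V saddles at y -21.5 and +21.5 mm, 7 mm thick, 23 mm wide at the mouth, rims 29 to 30 mm above the table; clear gap of 36 mm between them for the fingers. Terminal blocks at y 34 to 44 mm either end, 22 mm high.
- screwdriver: Bystander: loose screwdriver, 170 mm long, lying beyond the spares box.
- meter: Bystander: loose hand multimeter, 150 x 75 x 38 mm, lying to the robot's right of the spares box.
- flange: Bystander: loose steel flange ring, 70 mm outside diameter, 12 mm high, lying beyond the fuse holder.
Things that resemble listed ones, but are neither listed nor needed, are in the scene too. Of the things shaped like the part that bears cover_grip, the bare steel one is meant. Leave any yellow look-alike of the part that bears holder_seat alone.

How it is judged:
On the way, in this order (a step that is already met when the one before it is completed fails the run):
1. the cover has been slid open to the far stop (within 10 mm) (x of cover_grip in the frame of spares_box above 0.039 m), for 0.2 s.
2. the fuse lies in the saddles of the holder (x of fuse_center in the frame of holder_seat between -0.004 and 0.004 m and y of fuse_center in the frame of holder_seat between -0.007 and 0.007 m and z of fuse_center in the frame of holder_seat between -0.004 and 0.004 m and angle between the y axis of fuse_center and the y axis of holder_seat, either way round below 0.12 rad), for 0.2 s.
At the end, for the whole second after the job is handed in: The fuse rests in both V saddles (centre within 4 mm of the seat across and in height, 7 mm along, axis within 0.12 rad), released and at rest; the cover lies flat in its channel, shut to within 8 mm of the near stop; the insulator and the link are still in pockets under it (all of step 2 and linear speed of each of fuse, cover below 0.02 m/s and x of cover_grip in the frame of spares_box below -0.041 m and z of cover_grip in the frame of spares_box below 0.049 m and angle between cover_grip's own z axis and vertical below 0.04 rad and z of each of insulator_center, link_center in the frame of spares_box below 0.028 m and x of insulator_center in the frame of spares_box between -0.092 and -0.008 m and y of insulator_center in the frame of spares_box between -0.1 and 0.1 m and x of link_center in the frame of spares_box between -0.092 and -0.008 m and y of link_center in the frame of spares_box between -0.1 and 0.1 m); the robot touches nothing.
It fails at once if the cover is lifted out of its channel (raised more than 12 mm or tipped over 0.2 rad) (z of cover_grip in the frame of spares_box above 0.057 m or angle between cover_grip's own z axis and vertical above 0.2 rad).
It fails at once if the fuse is dropped: falls free of the fingers faster than 0.6 m/s (linear speed of fuse above 0.6 m/s and contact force between the fingers and fuse below 0.05 N).
It fails at once if the insulator or the link is taken out of its pocket (z of any of insulator_center, link_center in the frame of spares_box above 0.05 m).
It fails at once if a bystander is moved more than 30 mm (distance of any of screwdriver, meter, flange from where it was at the start of the episode above 0.03 m).
It also fails if it takes over 59 s, if anything falls off the work surface, if the arm or the gripper's body presses on something with over 40 N, if the wrist force passes 120 N, or if a joint passes its speed limit or range.

## Working session

There is one attempt and no reset: what is moved stays moved. The work goes in short steps, Python scripts to look and compute and a tool call to move; the robot and the scene stay as the last step left them, time stands still between calls to the robot, and variables do not carry over. Pictures are saved under pics/ and viewed, about 8 in all and at most 12, crops included, and the job is handed in when it is done.

Besides the shell and the picture viewer there is one more tool, called after ">>>" as name(argument=value, ...), one argument or row to a line, values as JSON. drive_tool: Moves the arm, as the interface text tells. Its arguments: {"type":"object","properties":{"plan":{"type":"array","items":{"type":"array","items":{"type":"number"}}},"newtons":{"type":"number"}},"required":["plan"]}

```bash
mkdir -p pics; ls
cat > h.py <<'E'
from rig import *
import numpy as np, cv2
from scipy.spatial.transform import Rotation as R
def cam(name):
    c=get_calibration(name); K=np.array([[c['fx'],0,c['cx']],[0,c['fy'],c['cy']],[0,0,1]]); D=np.array(c['D'],float)
    if 'origin' in c: return K,D,np.array(c['origin']),np.array(c['rotation']).reshape(3,3) if np.size(c['rotation'])==9 else R.from_quat(c['rotation']).as_matrix()
    o=get_obs(); T=np.array(c['tool_from_camera']); Rt=R.from_quat(o['tool_rot']).as_matrix()
    return K,D,np.array(o['position'])+Rt@T[:3,3],Rt@T[:3,:3]
def world(C,px,z):
    K,D,o,r=C
    u=cv2.undistortPoints(np.array([[px]],float),K,D)[0,0]; d=r@np.array([u[0],u[1],1]); return o+d*(z-o[2])/d[2]
def pix(C,P):
    K,D,o,r=C
    return cv2.projectPoints((r.T@(np.atleast_2d(P)-o).T).T.copy(),np.zeros(3),np.zeros(3),K,D)[0][:,0]
def rel(target,yaw=None):
    """shift in tool axes (mm) from the measured TCP to world target"""
    o=get_obs(); return R.from_quat(o['tool_rot']).as_matrix().T@(np.array(target)-o['position'])*1000
E
python3 - <<'E'
from h import *
o=get_obs(); print({k:np.round(v,3) for k,v in o.items()}); print(R.from_quat(o['tool_rot']).as_matrix().round(3))
print(get_calibration('scene'),get_calibration('side')); print(get_calibration('wrist'))
Z=dict(cover_grip=.045,spares_box=0.02,holder_seat=.028,screwdriver=.01,meter=.02,flange=.006)
ims=[]
for n in('scene','side'):
    im=camera(n); C=cam(n); cv2.imwrite(f'pics/{n}0.png',im)
    for t,z in Z.items():
        for r in mark_of(n,t): print(n,t,round(r['conf'],2),np.round(r['location']),world(C,r['location'],z).round(3))
E
```

```text
pics
{'time': np.float64(0.0), 'q': array([-1.405,  0.528,  1.434, -0.   ,  1.181, -0.179]), 'joint_velocities': array([ 0.002,  0.002, -0.   , -0.001,  0.002,  0.001]), 'joint_torque': array([-1.0000e-03, -4.4005e+01, -1.7659e+01,  6.3000e-02,  5.8000e-02,
       -0.0000e+00]), 'position': array([ 0.211, -0.588,  0.201]), 'tool_rot': array([-0.121,  0.697, -0.696,  0.121]), 'ft_force': array([-0.087,  0.748, -0.504]), 'moment': array([0.022, 0.   , 0.033]), 'grip_width': np.float64(0.087)}
[[-0.941 -0.     0.337]
 [-0.337  0.002 -0.941]
 [-0.    -1.    -0.002]]
{'fx': 568.6143794308447, 'fy': 568.6143794308447, 'cx': 318.57965350723305, 'cy': 231.0973743218602, 'D': array([-0.1690674,  0.       ,  0.       ,  0.       ,  0.       ]), 'origin': array([1.0114407 , 0.59843401, 0.75359586]), 'rotation': array([ 0.30111933,  0.86368726, -0.3802936 , -0.13692425])} {'fx': 437.9680079374845, 'fy': 437.9680079374845, 'cx': 318.01154657931477, 'cy': 238.89004364051738, 'D': array([0.00261218, 0.        , 0.        , 0.        , 0.        ]), 'origin': array([ 0.42536069, -0.63491044,  0.7172
[... 1162 characters left out ...]
.363  0.02 ]
scene meter 0.16 [417. 326.] [0.521 0.252 0.02 ]
scene flange 0.62 [321. 373.] [0.695 0.217 0.006]
scene flange 0.47 [191. 171.] [ 0.594 -0.369  0.006]
side cover_grip 0.98 [228. 210.] [0.358 0.127 0.045]
side cover_grip 0.93 [205. 374.] [ 0.309 -0.27   0.045]
side cover_grip 0.82 [314. 268.] [ 0.523 -0.074  0.045]
side spares_box 0.77 [333. 279.] [ 0.558 -0.089  0.02 ]
side holder_seat 0.86 [295. 174.] [0.527 0.257 0.028]
side holder_seat 0.79 [257. 146.] [0.442 0.396 0.028]
side screwdriver 0.91 [428. 268.] [ 0.765 -0.085  0.01 ]
side meter 0.6 [382. 423.] [ 0.58  -0.385  0.02 ]
side meter 0.35 [332. 280.] [ 0.556 -0.091  0.02 ]
side flange 0.87 [359. 187.] [0.686 0.208 0.006]
```

View pics/scene0.png

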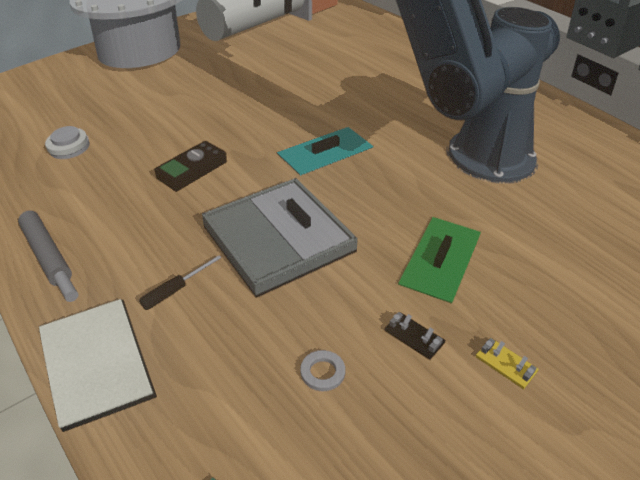

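View pics/side0.png

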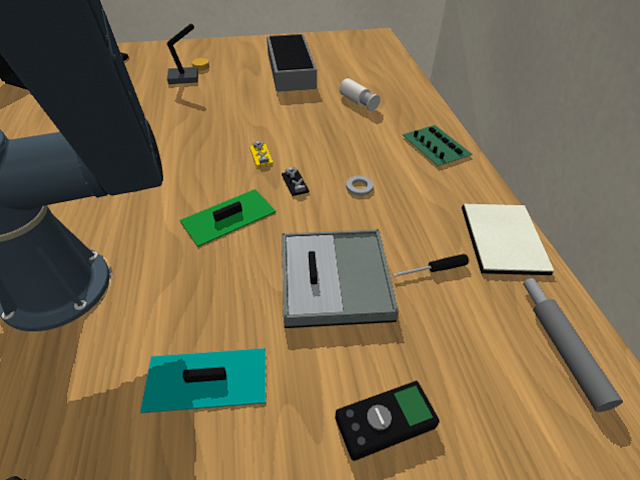

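Cover candidates are the bare steel one in the box (scene 298,209), green (443,248) and teal (325,147). I choose the steel one. Holder candidates are dark (417,326) and yellow (512,354); I choose the dark one. Next I work out the coarse yaws.

Run:
```python
from h import *
for n,pts,hp in(('side',[(283,234),(380,231),(396,321),(284,325)],[(287,170),(302,190)]),('scene',[(295,182),(203,216),(258,290),(356,237)],[(393,330),(436,340)])):
    C=cam(n); w=[world(C,p,.036) for p in pts]
    print(n,np.round(w,3)[:,:2].tolist(),np.mean(w,0).round(3))
    for a,b in((0,1),(1,2),(2,3),(3,0)):
        d=w[b]-w[a]; print(np.linalg.norm(d).round(3),np.degrees(np.arctan2(d[1],d[0])).round(1))
a=cv2.imread('pics/scene0.png')[280:380,370:560]; b=cv2.imread('pics/scene0.png')[160:310,190:370]
a=cv2.resize(a,None,fx=4,fy=4,interpolation=2)
b=cv2.resize(b,None,fx=4,fy=4,interpolation=2)[:200]
print(a.shape); cv2.imwrite('pics/c1.png',a)
```

```text
side [[0.472, 0.04], [0.685, 0.015], [0.651, -0.216], [0.447, -0.191]] [ 0.564 -0.088  0.036]
0.214 -6.7
0.234 -98.3
0.205 173.0
0.233 83.8
scene [[0.459, -0.162], [0.664, -0.186], [0.688, 0.038], [0.471, 0.042]] [ 0.571 -0.067  0.036]
0.207 -6.7
0.226 84.1
0.217 179.1
0.204 -93.2
(400, 760, 3)
```

View pics/c1.png

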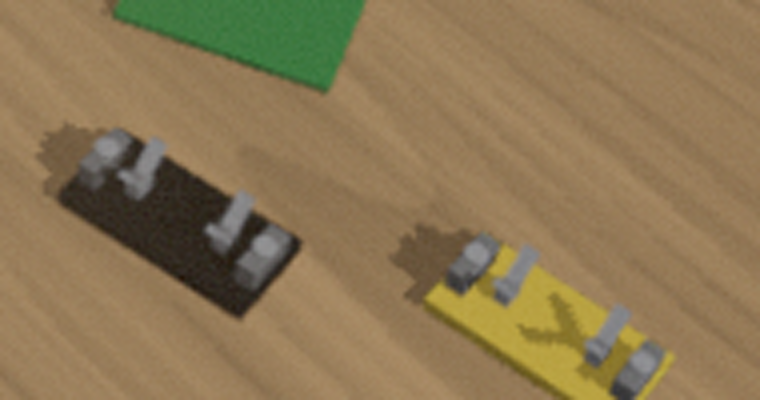

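The bare steel cover and the dark holder (crop 180,220) are confirmed. I'm going above the cover.

>>> drive_tool(
  plan=[
    [-462,0,-374,0,-64,0,30],
    [-462,0,-374,0,-64,0,30],
    [-462,0,-374,0,-64,0,30],
    [-462,0,-374,0,-64,0,30],
    [-462,0,-374,0,-64,0,30],
    [-462,0,-374,0,-64,0,30],
    [-462,0,-374,0,-64,0,30],
    [-462,0,-374,0,-64,0,30],
    [-462,0,-374,0,-64,0,30],
    [-462,0,-374,0,-64,0,30],
  ],
  newtons=10,
)

```text
time: 1.7
position: [0.4715, -0.1595, 0.2027]
tool_rot: [0.472, -0.526, 0.527, -0.472]
ft_force: [1.5, -0.6, 0.5]
grip_width: 0.0303
```

Run:
```python
from h import *
o=get_obs();M=R.from_quat(o['tool_rot']).as_matrix()
print(o['time'],o['position'],np.degrees(np.arctan2(M[1,2],M[0,2])), rel([.518,-.078,.20]))
```

```text
1.7 [ 0.47152584 -0.15950753  0.20272248] -6.308184271735023 [-86.12177445   2.71633102  37.23436575]
```

>>> drive_tool(
  plan=[
    [-86,0,37,0,0,0,30],
    [-86,0,37,0,0,0,30],
    [-86,0,37,0,0,0,30],
    [-86,0,37,0,0,0,30],
  ],
)

```text
time: 2.1
position: [0.5169, -0.079, 0.2024]
tool_rot: [0.473, -0.526, 0.526, -0.472]
ft_force: [-1.7, 0.0, -0.1]
grip_width: 0.0298
```

Run:
```python
from h import *
C=cam('wrist'); im=camera('wrist'); cv2.imwrite('pics/w1.png',im); print(get_obs()['position'])
for t,z in(('cover_grip',.045),('spares_box',0)):
    for r in mark_of('wrist',t): print(t,round(r['conf'],2),np.round(r['location']),world(C,r['location'],z).round(4))
```

```text
[ 0.51645482 -0.07997163  0.20231707]
spares_box 0.83 [363. 195.] [ 0.5622 -0.0721  0.    ]
```

View pics/w1.png

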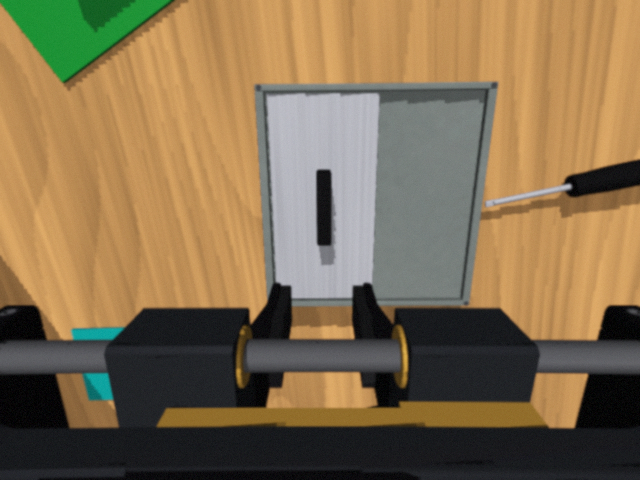

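The picture shows the box with its steel cover: outer corners about (255,86), (496,83), (467,304) and (267,305), black bar (317–331, 170–245).

Run:
```python
from h import *
from scipy.optimize import least_squares
C=cam('wrist')
px=np.array([(255,86),(496,83),(469,305),(267,306)],float)
w=np.array([world(C,p,.036) for p in px]); print(w.round(4)[:,:2].tolist())
L=np.array([(-108,110,36),(108,110,36),(108,-110,36),(-108,-110,36)])/1e3
def P(p,L): c,s=np.cos(p[2]),np.sin(p[2]); return np.c_[p[0]+c*L[:,0]-s*L[:,1],p[1]+s*L[:,0]+c*L[:,1],L[:,2]]
r=least_squares(lambda p:(pix(C,P(p,L))-px).ravel(),[.565,-.08,-.1]); print('box',r.x[:2],np.degrees(r.x[2]),r.fun.round(1))
p=r.x; np.save('box.npy',p)
b=np.mean([world(C,q,.057) for q in [(317,170),(330,170),(318,245),(331,245)]],0); print('bar',b)
c,s=np.cos(p[2]),np.sin(p[2]); d=b-[p[0],p[1],0]; print('bar in box',c*d[0]+s*d[1],-s*d[0]+c*d[1])
for l in [(317,170,318,245),(330,170,331,245)]:
    d=world(C,l[:2],.057)-world(C,l[2:],.057); print(np.degrees(np.arctan2(d[1],d[0]))-90,np.linalg.norm(d))
```

```text
[[0.4705, 0.0411], [0.6818, 0.0193], [0.6614, -0.1976], [0.4467, -0.175]]
box [ 0.56499255 -0.07861392] -5.878543703712736 [-2.  -0.7  2.2 -0.8 -0.2  1.2 -0.1  1.7]
bar [ 0.51946503 -0.07119706  0.057     ]
bar in box -0.046047741988286726 0.002714933652968869
-5.8452648294295955 0.0706457786697727
-5.209408131536662 0.07065658230114061
```

>>> drive_tool(
  plan=[
    [-7,40,2,0,-0.4,0,30],
    [-7,85,2,0,-0.4,0,30],
    [-7,125,2,0,-0.4,0,30],
    [-7,150,2,0,-0.4,0,30],
    [-7,161,2,0,-0.4,0,30],
    [-7,161,2,0,-0.4,0,18],
    [-7,161,2,0,-0.4,0,18],
    [-7,161,2,0,-0.4,0,18],
  ],
)

```text
time: 3.05
position: [0.5207, -0.0739, 0.0429]
tool_rot: [0.473, -0.524, 0.526, -0.474]
ft_force: [0.2, -0.5, 0.2]
grip_width: 0.0192
```

Run:
```python
from h import *
o=get_obs(); print(o['position'],o['ft_force'],o['grip_width']); p=np.load('box.npy')
c,s=np.cos(p[2]),np.sin(p[2]); d=o['position'][:2]-p[:2]; print(c*d[0]+s*d[1],-s*d[0]+c*d[1])
```

```text
[ 0.52070185 -0.07385764  0.0428602 ] [ 0.16719786 -0.54502878  0.21526182] 0.01922252543768097
-0.044544925185191715 0.00019502017159809225
```

>>> drive_tool(
  plan=[
    [0,0,8,0,0,0,18],
    [0,0,20,0,0,0,18],
    [0,0,36,0,0,0,18],
    [0,0,52,0,0,0,18],
    [0,0,66,0,0,0,18],
    [0,0,78,0,0,0,18],
    [0,0,86,0,0,0,18],
    [0,0,91,0,0,0,18],
    [0,0,94,0,0,0,18],
    [0,0,96,0,0,0,18],
  ],
)

```text
time: 4.05
position: [0.6149, -0.0828, 0.0414]
tool_rot: [-0.474, 0.525, -0.525, 0.474]
ft_force: [0.6, -0.1, 0.7]
grip_width: 0.0181
```

>>> drive_tool(
  plan=[
    [0,0,1,0,0,0,18],
    [0,0,2,0,0,0,18],
    [0,0,2,0,0,0,18],
  ],
)

```text
time: 4.35
position: [0.6168, -0.0831, 0.0413]
tool_rot: [-0.474, 0.525, -0.525, 0.474]
ft_force: [0.1, -0.1, -0.8]
grip_width: 0.0182
```

>>> drive_tool(
  plan=[
    [0,0,1.5,0,0,0,18],
    [0,0,3,0,0,0,18],
    [0,0,3,0,0,0,18],
  ],
)

```text
time: 4.65
position: [0.6203, -0.0835, 0.0414]
tool_rot: [0.474, -0.525, 0.525, -0.474]
ft_force: [-0.6, -0.2, -0.6]
grip_width: 0.0183
```

>>> drive_tool(
  plan=[
    [0,0,1.5,0,0,0,18],
    [0,0,3,0,0,0,18],
    [0,0,3,0,0,0,18],
  ],
)

```text
time: 4.95
position: [0.6233, -0.0839, 0.0414]
tool_rot: [0.474, -0.525, 0.525, -0.474]
ft_force: [0.5, -0.1, -0.0]
grip_width: 0.0181
```

Run:
```python
from h import *
o=get_obs(); print(o['position'],o['ft_force'],o['joint_torque'])
a=camera('side')[210:350,260:430]; b=camera('wrist')
C=cam('wrist');print(cam('side')[2])
for n in('side','wrist'):
  for r in mark_of(n,'cover_grip'): print(n,r['conf'],r['location'],world(cam(n),r['location'],.045))
b=cv2.resize(b,None,fx=.6,fy=.6); a=cv2.resize(a,(410,338)); cv2.imwrite('pics/v2.png',np.hstack([a,np.pad(b,((0,338-288),(0,0),(0,0)))]))
```

```text
[ 0.62328619 -0.08385129  0.04136426] [ 0.49795201 -0.13215637 -0.00922687] [ 2.57838884e-02 -4.74646890e+01 -1.23183891e+01  5.38250618e-02
  5.93649200e-02  1.93899352e-03]
[ 0.42536069 -0.63491044  0.71729757]
side 0.95 [204.4, 371.1] [ 0.30728704 -0.26377653  0.045     ]
side 0.9 [313.4, 266.1] [ 0.52165917 -0.06875772  0.045     ]
side 0.67 [225.9, 209.9] [0.35272368 0.12889113 0.045     ]
wrist 0.98 [124.1, 281.6] [ 0.51831678 -0.06880988  0.045     ]
```

View pics/v2.png

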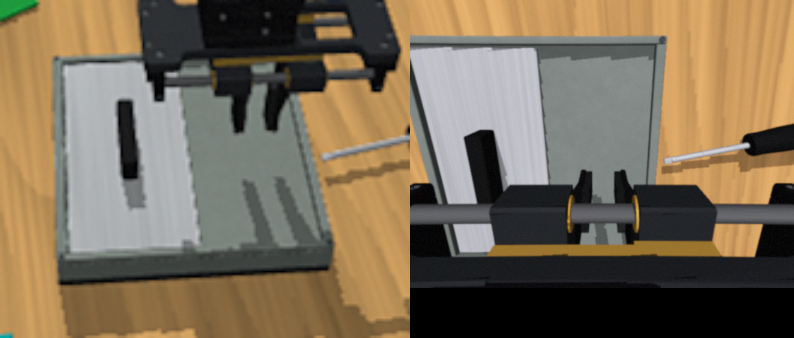

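The cover did not move: the fingers passed above the bar. The left view shows the tips at about side (360,264) with a shadow gap. I'll check where the reported TCP projects.

Run:
```python
from h import *
o=get_obs(); t=o['position']
print('side TCP px',pix(cam('side'),t)); S=cam('side')
for z in (.02,.041,.06,.08,.1): print(z, pix(S,[t[0],t[1],z]), world(S,(366,264),z))
C=cam('wrist'); M=R.from_quat(o['tool_rot']).as_matrix()
for dy in(-.06,-.04,-.019,0): print('wrist dy',dy,pix(C,t+M@[0,dy,0.009]),pix(C,t+M@[0,dy,-0.009]))
```

```text
side TCP px [[363.87881868 266.70020836]]
0.02 [[362.98570437 273.42092353]] [ 0.63532856 -0.05983763  0.02      ]
0.041 [[363.86503341 266.80393937]] [ 0.62900511 -0.07715668  0.041     ]
0.06 [[364.68681708 260.62039542]] [ 0.6232839  -0.09282629  0.06      ]
0.08 [[365.5800959  253.89933157]] [ 0.61726156 -0.10932062  0.08      ]
0.1 [[366.50380093 246.94983068]] [ 0.61123923 -0.12581495  0.1       ]
wrist dy -0.06 [[344.71303126 350.28833229]] [[298.82917785 350.29546581]]
wrist dy -0.04 [[341.95386939 323.54094918]] [[301.51095299 323.54671117]]
wrist dy -0.019 [[339.68599715 301.53732401]] [[303.71518114 301.54204964]]
wrist dy 0 [[338.02853257 285.44524291]] [[305.32611039 285.44926594]]
```

Run:
```python
from h import *
o=get_obs(); t=o['position']; print(t,o['q'])
out=[]
for n in('side','scene'):
    im=camera(n); C=cam(n); q=pix(C,t)[0]; x,y=int(q[0]),int(q[1]); x0,y0=x-65,y-50
    f=5; c=cv2.resize(im[y0:y0+100,x0:x0+80],None,fx=f,fy=f,interpolation=2)
    for z,col in((t[2],(0,0,255)),(.057,(0,255,0)),(.08,(255,0,0))):
        u=(pix(C,[t[0],t[1],z])[0]-[x0,y0]+.5)*f; cv2.drawMarker(c,tuple(int(v) for v in u),col,0,12,1)
    print(n,x0,y0); out.append(c)
cv2.imwrite('pics/v3.png',np.hstack(out))
```

```text
[ 0.62288201 -0.08374914  0.04132362] [-3.11195897e-01  7.38906413e-01  1.54195658e+00 -6.92595233e-06
  8.60889270e-01 -2.08192196e-01]
side 298 216
scene 184 183
```

View pics/v3.png

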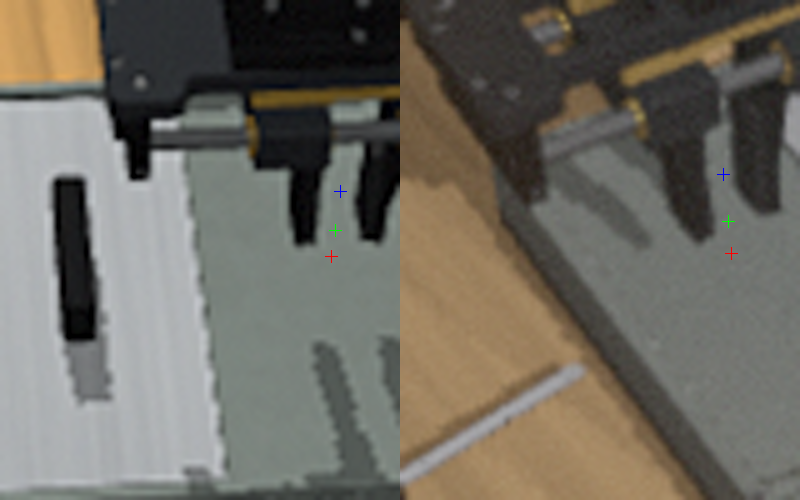

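Run:
```python
from h import *
def ray(n,p):
    K,D,o,r=cam(n); u=cv2.undistortPoints(np.array([[p]],float),K,D)[0,0]; d=r@[u[0],u[1],1]; return o,d/np.linalg.norm(d)
def tri(a,b):
    A=np.zeros((3,3));B=np.zeros(3)
    for o,d in(ray('side',a),ray('scene',b)): P=np.eye(3)-np.outer(d,d);A+=P;B+=P@o
    x=np.linalg.solve(A,B); return x.round(4),(pix(cam('side'),x)-a).round(1),(pix(cam('scene'),x)-b).round(1)
print('tip',tri((364.9,263.9),(250.5,227.7)))
# bar near end top: side and scene0
r=[tri(m['location'],k['location']) for m in mark_of('side','cover_grip')[:3] for k in mark_of('scene','cover_grip')]
for q in r: print(q)
```

```text
tip (array([ 0.6216, -0.0852,  0.0527]), array([[-1. , -0.3]]), array([[-1.1,  0.2]]))
(array([ 0.3058, -0.2465,  0.0146]), array([[-1.1, -0.5]]), array([[-0.8,  0.4]]))
(array([ 0.3474, -0.2151, -0.1003]), array([[30.3,  9.6]]), array([[ 23.5, -11.6]]))
(array([ 0.1933, -0.0342, -0.2727]), array([[-27. , -16.2]]), array([[-29.1,  11. ]]))
(array([ 0.4086, -0.0642,  0.1812]), array([[22.4, 10.9]]), array([[ 19.9, -12. ]]))
(array([ 0.4544, -0.0206,  0.115 ]), array([[47.9, 17.6]]), array([[ 45.4, -27.3]]))
(array([0.3556, 0.157 , 0.0146]), array([[0.9, 0.5]]), array([[ 1.1, -0.6]]))
(array([ 0.4867, -0.1308,  0.1304]), array([[-35.4, -16.5]]), array([[-34.9,   9.2]]))
(array([ 0.5383, -0.0907,  0.038 ]), array([[-11.8,  -4.4]]), array([[-12.6,   3.3]]))
(array([ 0.4708,  0.0706, -0.03  ]), array([[-53.1, -35.1]]), array([[-76.8,  17.4]]))
```

>>> drive_tool(
  plan=[
    [0,3,0,0,0,0,18],
    [0,5,0,0,0,0,18],
    [0,5,0,0,0,0,18],
  ],
)

```text
time: 5.75
position: [0.6225, -0.0837, 0.0358]
tool_rot: [-0.474, 0.525, -0.525, 0.473]
ft_force: [-0.1, -0.0, 0.2]
grip_width: 0.0177
```

>>> drive_tool(
  plan=[
    [0,2,0,0,0,0,18],
    [0,4,0,0,0,0,18],
    [0,6,0,0,0,0,18],
    [0,6,0,0,0,0,18],
  ],
)

```text
time: 6.15
position: [0.6227, -0.0837, 0.03]
tool_rot: [-0.474, 0.525, -0.525, 0.473]
ft_force: [-0.3, -0.1, -0.9]
grip_width: 0.0181
```

>>> drive_tool(
  plan=[
    [0,2,0,0,0,0,18],
    [0,2,0,0,0,0,18],
  ],
)

```text
time: 6.35
position: [0.6228, -0.0837, 0.0281]
tool_rot: [-0.474, 0.525, -0.525, 0.474]
ft_force: [0.9, 0.3, 0.3]
grip_width: 0.0181
```

>>> drive_tool(
  plan=[
    [0,2,0,0,0,0,18],
    [0,2,0,0,0,0,18],
  ],
)

```text
time: 6.55
position: [0.6228, -0.0837, 0.0261]
tool_rot: [-0.474, 0.525, -0.525, 0.474]
ft_force: [-0.2, -0.7, -0.3]
grip_width: 0.018
```

>>> drive_tool(
  plan=[
    [0,2,0,0,0,0,18],
    [0,2,0,0,0,0,18],
  ],
)

```text
time: 6.75
position: [0.6227, -0.0837, 0.0241]
tool_rot: [-0.474, 0.525, -0.525, 0.473]
ft_force: [-0.3, 0.7, -0.8]
grip_width: 0.018
```

>>> drive_tool(
  plan=[
    [0,2,0,0,0,0,18],
    [0,4,0,0,0,0,18],
    [0,4,0,0,0,0,18],
  ],
)

```text
time: 7.05
position: [0.6226, -0.0837, 0.02]
tool_rot: [-0.474, 0.525, -0.525, 0.473]
ft_force: [0.4, -0.2, 0.3]
grip_width: 0.0178
```

>>> drive_tool(
  plan=[
    [0,2,0,0,0,0,18],
    [0,2,0,0,0,0,18],
  ],
)

```text
time: 7.25
position: [0.6228, -0.0837, 0.0181]
tool_rot: [-0.474, 0.525, -0.525, 0.474]
ft_force: [0.1, -0.0, 0.3]
grip_width: 0.0179
```

>>> drive_tool(
  plan=[
    [0,2,0,0,0,0,18],
    [0,2,0,0,0,0,18],
  ],
)

```text
time: 7.45
position: [0.6228, -0.0837, 0.0161]
tool_rot: [-0.474, 0.525, -0.525, 0.474]
ft_force: [1.1, -0.3, 0.2]
grip_width: 0.018
```

>>> drive_tool(
  plan=[
    [0,1,0,0,0,0,18],
    [0,1,0,0,0,0,18],
  ],
)

```text
time: 7.65
position: [0.6229, -0.0837, 0.0152]
tool_rot: [-0.474, 0.525, -0.525, 0.474]
ft_force: [0.7, 0.4, 0.6]
grip_width: 0.0184
```

>>> drive_tool(
  plan=[
    [0,1,0,0,0,0,18],
    [0,1,0,0,0,0,18],
  ],
)

```text
time: 7.85
position: [0.6229, -0.0837, 0.0142]
tool_rot: [-0.474, 0.525, -0.525, 0.474]
ft_force: [-1.2, -0.7, 0.1]
grip_width: 0.0184
```

>>> drive_tool(
  plan=[
    [0,1,0,0,0,0,18],
    [0,1,0,0,0,0,18],
  ],
)

```text
time: 8.05
position: [0.6228, -0.0837, 0.0132]
tool_rot: [-0.474, 0.525, -0.525, 0.474]
ft_force: [0.1, -0.1, 0.3]
grip_width: 0.0183
```

Run:
```python
from h import *
o=get_obs(); t=o['position']; print(t,o['ft_force'])
out=[]
for n in('side','scene'):
    im=camera(n); C=cam(n); q=pix(C,t)[0]; x,y=int(q[0]),int(q[1]); x0,y0=x-65,y-60
    f=5; c=cv2.resize(im[y0:y0+100,x0:x0+80],None,fx=f,fy=f,interpolation=2)
    for z,col in((t[2],(0,0,255)),(.028,(0,255,0))):
        u=(pix(C,[t[0],t[1],z])[0]-[x0,y0]+.5)*f; cv2.drawMarker(c,tuple(int(v) for v in u),col,0,12,1)
    print(n,x0,y0); out.append(c)
cv2.imwrite('pics/v4.png',np.hstack(out))
```

```text
[ 0.62283125 -0.08370743  0.01321207] [ 0.12439719 -0.07495662  0.31397202]
side 297 215
scene 185 184
```

View pics/v4.png

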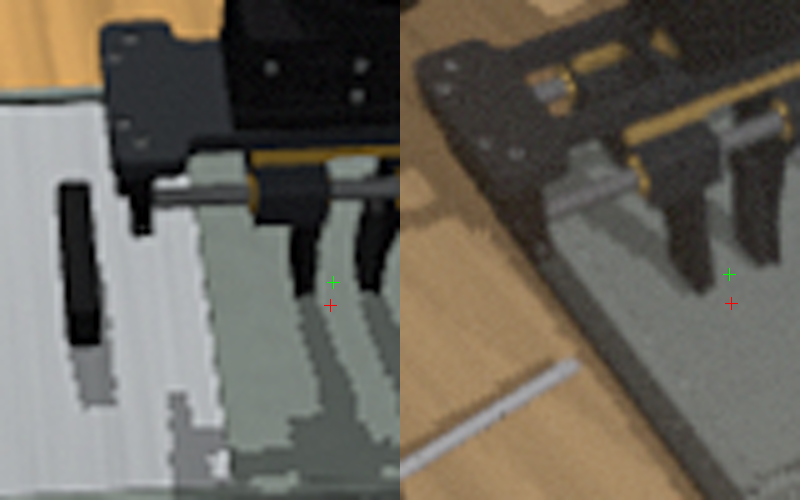

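Tips are nearly touching the deck while the reading is 0.013, so the reported z is biased low by 15 mm or so. I'll probe for contact.

>>> drive_tool(
  plan=[
    [0,1,0,0,0,0,18],
    [0,1,0,0,0,0,18],
  ],
)

```text
time: 8.35
position: [0.6229, -0.0837, 0.0122]
tool_rot: [-0.474, 0.525, -0.525, 0.474]
ft_force: [-0.4, -1.2, 0.2]
grip_width: 0.0178
```

>>> drive_tool(
  plan=[
    [0,1,0,0,0,0,18],
    [0,1,0,0,0,0,18],
  ],
)

```text
time: 8.55
position: [0.6229, -0.0837, 0.0112]
tool_rot: [-0.474, 0.525, -0.525, 0.474]
ft_force: [-0.5, -0.0, -1.1]
grip_width: 0.0178
```

>>> drive_tool(
  plan=[
    [0,1,0,0,0,0,18],
    [0,1,0,0,0,0,18],
  ],
)

```text
time: 8.75
position: [0.6229, -0.0837, 0.0102]
tool_rot: [-0.474, 0.525, -0.525, 0.474]
ft_force: [0.1, 0.4, 0.2]
grip_width: 0.0179
```

>>> drive_tool(
  plan=[
    [0,1,0,0,0,0,18],
    [0,1,0,0,0,0,18],
  ],
)

```text
time: 8.95
position: [0.6229, -0.0837, 0.0092]
tool_rot: [-0.474, 0.525, -0.525, 0.474]
ft_force: [0.3, 0.3, 0.1]
grip_width: 0.0182
```

>>> drive_tool(
  plan=[
    [0,1,0,0,0,0,18],
    [0,1,0,0,0,0,18],
  ],
)

```text
time: 9.15
position: [0.623, -0.0838, 0.0083]
tool_rot: [0.474, -0.525, 0.525, -0.474]
ft_force: [-0.8, 0.1, -0.5]
grip_width: 0.018
```

>>> drive_tool(
  plan=[
    [0,1,0,0,0,0,18],
    [0,1,0,0,0,0,18],
  ],
)

```text
time: 9.35
position: [0.623, -0.0838, 0.0083]
tool_rot: [0.474, -0.525, 0.525, -0.474]
ft_force: [-1.3, -0.6, 6.0]
grip_width: 0.018
```

>>> drive_tool(
  plan=[
    [0,1,0,0,0,0,18],
    [0,1,0,0,0,0,18],
  ],
)

```text
time: 9.55
position: [0.623, -0.0838, 0.0082]
tool_rot: [0.474, -0.525, 0.525, -0.474]
ft_force: [-3.1, -0.3, 9.6]
grip_width: 0.0183
```

Contact occurs with the deck (0.028) at a reading of 0.0083, so the real fingertips sit about 19.7 mm short of the reported TCP. The wrist picture agrees once pad width is accounted for. I'm returning to the bar with that correction.

>>> drive_tool(
  plan=[
    [0,-40,0,0,0,0,30],
    [0,-70,0,0,0,0,30],
    [-2,-70,-50,0,0,0,30],
    [-2,-70,-95,0,0,0,30],
    [-2,-65,-104,0,0,0,30],
    [-2,-40,-104,0,0,0,30],
    [-2,-22,-104,0,0,0,30],
    [-2,-13,-104,0,0,0,30],
    [-2,-13,-104,0,0,0,30],
  ],
)

```text
time: 10.45
position: [0.5193, -0.0709, 0.0182]
tool_rot: [-0.474, 0.526, -0.524, 0.473]
ft_force: [0.8, -0.2, 0.4]
grip_width: 0.0297
```

>>> drive_tool(
  plan=[
    [0,0,0,0,0,0,15],
    [0,0,0,0,0,0,10],
    [0,0,0,0,0,0,10],
    [0,0,0,0,0,0,10],
  ],
  newtons=4,
)

```text
time: 10.85
position: [0.5198, -0.0711, 0.02]
tool_rot: [0.474, -0.525, 0.525, -0.474]
ft_force: [-1.0, 0.4, 3.0]
grip_width: 0.014
```

The opening stopped at 14 mm, so the bar is between the fingers. I'm loosening to 17 mm and pushing to the far stop.

>>> drive_tool(
  plan=[
    [0,0,2,0,0,0,17],
    [0,0,12,0,0,0,17],
    [0,0,26,0,0,0,17],
    [0,0,42,0,0,0,17],
    [0,0,58,0,0,0,17],
    [0,0,72,0,0,0,17],
    [0,0,82,0,0,0,17],
    [0,0,89,0,0,0,17],
    [0,0,93,0,0,0,17],
    [0,0,95,0,0,0,17],
  ],
)

```text
time: 11.85
position: [0.6138, -0.0807, 0.0192]
tool_rot: [-0.474, 0.525, -0.525, 0.473]
ft_force: [-3.3, 0.8, 1.9]
grip_width: 0.017
```

>>> drive_tool(
  plan=[
    [0,0,1,0,0,0,17],
    [0,0,2,0,0,0,17],
    [0,0,2,0,0,0,17],
  ],
)

```text
time: 12.15
position: [0.6163, -0.0811, 0.0192]
tool_rot: [0.473, -0.525, 0.525, -0.474]
ft_force: [-2.7, 0.2, 0.1]
grip_width: 0.0173
```

>>> drive_tool(
  plan=[
    [0,0,1,0,0,0,17],
    [0,0,2,0,0,0,17],
    [0,0,2,0,0,0,17],
  ],
)

```text
time: 12.45
position: [0.6163, -0.0811, 0.0192]
tool_rot: [-0.475, 0.526, -0.524, 0.473]
ft_force: [-6.4, -1.1, 2.3]
grip_width: 0.0172
```

The cover is at the far stop: 6 N with no further motion. I'm lifting and looking into the pockets.

>>> drive_tool(
  plan=[
    [0,0,-3,0,0,0,25],
    [0,-30,-3,0,0,0,30],
    [0,-75,-3,0,0,0,30],
    [0,-120,-20,0,0,0,24],
    [0,-150,-60,0,0,0,24],
    [0,-170,-98,0,0,0,24],
    [0,-170,-98,0,0,0,24],
    [0,-170,-98,0,0,0,24],
  ],
)

```text
time: 13.25
position: [0.5223, -0.0717, 0.1909]
tool_rot: [0.472, -0.523, 0.527, -0.475]
ft_force: [0.6, -0.0, 0.1]
grip_width: 0.024
```

Run:
```python
from h import *
C=cam('wrist'); im=camera('wrist'); o=get_obs(); print(o['position'],o['ft_force'])
p=np.load('box.npy'); c,s=np.cos(p[2]),np.sin(p[2])
def inb(w): d=w[:2]-p[:2]; return np.round([c*d[0]+s*d[1],-s*d[0]+c*d[1]],4)
for t,z in(('cover_grip',.045),('fuse_center',.015),('insulator_center',.017),('link_center',.0105)):
    for r in mark_of('wrist',t): w=world(C,r['location'],z); print(t,round(r['conf'],2),np.round(r['location']),w.round(4),inb(w))
for n in('scene','side'):
    camera(n)
    for r in mark_of(n,'fuse_center')+mark_of(n,'holder_seat'): w=world(cam(n),r['location'],.015); print(n,round(r['conf'],2),np.round(r['location']),w.round(4),inb(w))
cv2.imwrite('pics/w2.png',cv2.resize(im[60:330,220:520],None,fx=2.2,fy=2.2,interpolation=2))
```

```text
[ 0.52266462 -0.07177929  0.19010368] [ 0.75980395 -0.55323003 -0.13094602]
cover_grip 0.57 [420. 218.] [ 0.6145 -0.0803  0.045 ] [0.0494 0.0034]
fuse_center 0.84 [311. 272.] [ 0.5052 -0.1357  0.015 ] [-0.0536 -0.063 ]
insulator_center 0.64 [316. 144.] [ 0.5254 -0.0053  0.017 ] [-0.0469  0.0689]
link_center 0.68 [313. 207.] [ 0.5155 -0.0671  0.0105] [-0.0504  0.0064]
scene 0.49 [283. 207.] [ 0.5127 -0.1321  0.015 ] [-0.0466 -0.0586]
scene 0.89 [510. 357.] [0.4478 0.3894 0.015 ] [-0.1645  0.4535]
scene 0.68 [417. 325.] [0.5173 0.2489 0.015 ] [-0.081   0.3209]
side 0.51 [311. 303.] [ 0.5065 -0.1355  0.015 ] [-0.0523 -0.0626]
side 0.56 [294. 173.] [0.5282 0.2792 0.015 ] [-0.0733  0.3522]
side 0.49 [260. 146.] [0.4495 0.4163 0.015 ] [-0.1656  0.4805]
```

View pics/w2.png

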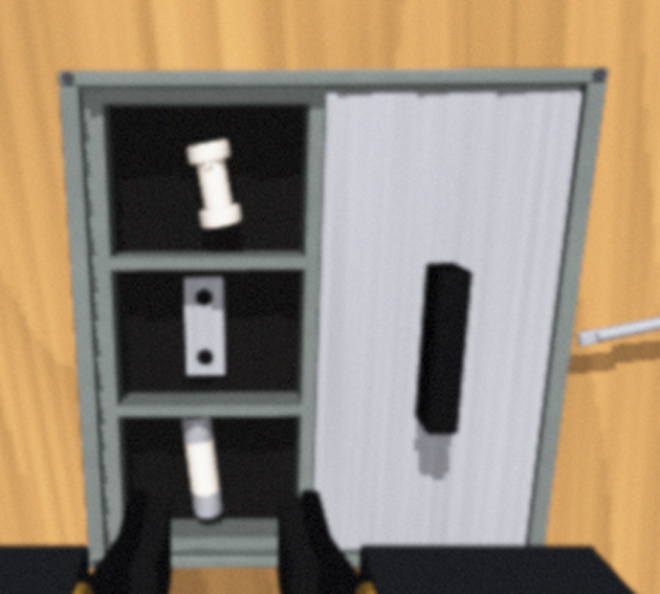

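Fuse is in the -y pocket (crop 197,420 to 208,520), the link in the middle, the insulator at +y. Next I compute the fuse axis.

Run:
```python
from h import *
C=cam('wrist'); im=camera('wrist')
o=get_obs();M=R.from_quat(o['tool_rot']).as_matrix(); print('pos',o['position'],'yaw',np.degrees(np.arctan2(M[1,2],M[0,2])))
# segment bright fuse
g=im.max(2)[244:304,296:334]; m=(im.min(2)[244:304,296:334]>95).astype(np.uint8)
n,l,st,ce=cv2.connectedComponentsWithStats(m); k=1+np.argmax(st[1:,4]); ys,xs=np.where(l==k); print(st[k])
pts=np.c_[xs+296.,ys+244.]; mu=pts.mean(0); d=np.linalg.svd(pts-mu,full_matrices=False)[2][0]; d*=np.sign(d[1])
t=(pts-mu)@d; a,b=mu+d*t.min(),mu+d*t.max(); print(a,b)
A,B=world(C,a,.0175),world(C,b,.0175); print(A.round(4),B.round(4),np.linalg.norm(A-B),'yaw',np.degrees(np.arctan2(A[1]-B[1],A[0]-B[0]))-90)
c=(A+B)/2; print('c',c, 'rel', rel([c[0],c[1],.0]))
cv2.imwrite('pics/w3.png',im)
```

```text
pos [ 0.52076729 -0.07117635  0.1890596 ] yaw -5.899626603469443
[  0   0  38  53 811]
[313.02097712 243.21866054] [315.44925316 296.11709076]
[ 0.5087 -0.102   0.0175] [ 0.5047 -0.162   0.0175] 0.060063458002585036 yaw -3.8094170429085636
c [ 0.50672369 -0.1319872   0.0175    ] rel [ 61.95322484 189.05574817  -7.64446887]
```

Run:
```python
from h import *
C=cam('wrist'); im=cv2.imread('pics/w3.png')
G=im.min(2)
E=[]
for y in range(256,292,3):
    r=G[y,298:328].astype(float); x=np.where(r>80)[0]+298; E.append((y,x.min(),x.max(),len(x)))
print(E)
Ea=np.array([e for e in E if e[3]<20]); k=np.polyfit(Ea[:,0],(Ea[:,1]+Ea[:,2])/2,1); print(k)
a=(np.polyval(k,251),251); b=(np.polyval(k,296.4),296.4)
A,B=world(C,a,.0175),world(C,b,.0175); print(a,b,A.round(4),B.round(4),np.linalg.norm(A-B),'yaw',np.degrees(np.arctan2(A[1]-B[1],A[0]-B[0]))-90)
d=(B-A)/np.linalg.norm(B-A); c=B-d*.0255; print('c',c,'rel',rel([c[0],c[1],0]))
```

```text
[(256, np.int64(306), np.int64(317), 12), (259, np.int64(306), np.int64(318), 13), (262, np.int64(306), np.int64(319), 14), (265, np.int64(306), np.int64(319), 14), (268, np.int64(307), np.int64(320), 14), (271, np.int64(307), np.int64(320), 14), (274, np.int64(307), np.int64(321), 15), (277, np.int64(308), np.int64(321), 14), (280, np.int64(308), np.int64(321), 14), (283, np.int64(309), np.int64(322), 14), (286, np.int64(309), np.int64(322), 14), (289, np.int64(310), np.int64(322), 13)]
[1.34615385e-01 2.77108974e+02]
(np.float64(310.89743589743574), 251) (np.float64(317.0089743589742), 296.4) [ 0.5055 -0.1103  0.0175] [ 0.5063 -0.1625  0.0175] 0.052258936705628305 yaw 0.8362984926236265
c [ 0.50593963 -0.1370353   0.0175    ] rel [ 67.05518435 189.05528455  -7.90549868]
```

>>> drive_tool(
  plan=[
    [40,20,-5,0,-6.7,0,28],
    [67,60,-8,0,-6.7,0,28],
    [67,105,-8,0,-6.7,0,28],
    [67,130,-8,0,-6.7,0,28],
    [67,150,-8,0,-6.7,0,28],
    [67,170,-8,0,-6.7,0,28],
    [67,182,-8,0,-6.7,0,28],
    [67,192,-8,0,-6.7,0,28],
    [67,198,-8,0,-6.7,0,28],
    [67,198,-8,0,-6.7,0,28],
  ],
)

```text
time: 14.85
position: [0.5058, -0.1369, -0.009]
tool_rot: [0.504, -0.497, 0.496, -0.503]
ft_force: [0.0, 0.1, 0.3]
grip_width: 0.0276
```

>>> drive_tool(
  plan=[
    [0,0,0,0,0,0,28],
    [0,0,0,0,0,0,20],
    [0,0,0,0,0,0,14],
    [0,0,0,0,0,0,10],
    [0,0,0,0,0,0,10],
    [0,0,0,0,0,0,10],
  ],
  newtons=8,
)

```text
time: 15.45
position: [0.5061, -0.1371, -0.0083]
tool_rot: [-0.503, 0.496, -0.497, 0.504]
ft_force: [-0.3, 0.3, 3.1]
grip_width: 0.0136
```

Opening 13.6 mm, so the fuse is held. I'm lifting straight up and moving towards the holder.

>>> drive_tool(
  plan=[
    [0,0,0,0,0,0,10],
    [0,-5,0,0,0,0,10],
    [0,-20,0,0,0,0,10],
    [0,-50,0,0,0,0,10],
    [0,-90,0,0,0,0,10],
    [0,-130,0,0,0,0,10],
    [0,-165,0,0,0,0,10],
    [0,-190,0,0,0,0,10],
    [0,-198,0,0,0,0,10],
  ],
  newtons=12,
)

```text
time: 16.35
position: [0.5072, -0.1376, 0.1922]
tool_rot: [-0.503, 0.495, -0.498, 0.504]
ft_force: [0.8, -0.7, -0.8]
grip_width: 0.0132
```

Run:
```python
from h import *
S=cam('scene'); a,b=[world(S,p,.008) for p in((385,329.3),(430,359.3))]; d=b-a
print(a,b,np.linalg.norm(d),np.degrees(np.arctan2(d[1],d[0]))-90); print(get_obs()['grip_width'])
```

```text
[0.55991532 0.21786978 0.008     ] [0.54538255 0.30685097 0.008     ] 0.09016015388505032 9.275882705367252
0.013237540335939508
```

>>> drive_tool(
  plan=[
    [-25,0,2,0,-2,0,10],
    [-70,0,5,0,-5,0,10],
    [-115,0,8,0,-8.5,0,10],
    [-160,0,11,0,-8.5,0,10],
    [-205,0,14,0,-8.5,0,10],
    [-250,0,17,0,-8.5,0,10],
    [-295,0,20,0,-8.5,0,10],
    [-340,0,23,0,-8.5,0,10],
    [-375,0,26,0,-8.5,0,10],
    [-393,0,26,0,-8.5,0,10],
  ],
)

```text
time: 17.35
position: [0.5253, 0.2592, 0.1876]
tool_rot: [0.54, -0.458, 0.456, -0.539]
ft_force: [0.7, -0.6, -0.8]
grip_width: 0.0136
```

>>> drive_tool(
  plan=[
    [0,0,0,0,0,0,10],
    [0,0,0,0,0,0,10],
    [0,0,0,0,0,0,10],
  ],
)

```text
time: 17.65
position: [0.5259, 0.2551, 0.1885]
tool_rot: [0.539, -0.458, 0.458, -0.538]
ft_force: [-0.2, 0.1, -1.1]
grip_width: 0.0137
```

Run:
```python
from h import *
C=cam('wrist'); im=camera('wrist'); o=get_obs(); M=R.from_quat(o['tool_rot']).as_matrix()
print(o['position'],o['grip_width'],'yaw',np.degrees(np.arctan2(M[1,2],M[0,2])))
for r in mark_of('wrist','holder_seat'): w=world(C,r['location'],.0279); print(round(r['conf'],2),np.round(r['location'],1),w.round(4))
for r in mark_of('wrist','fuse_center'): print('fuse',round(r['conf'],2),np.round(r['location'],1))
f=o['position']+M@[0,-.0237,0]; print('pred fuse px',pix(C,f))
cv2.imwrite('pics/w4.png',im); cv2.imwrite('pics/w4c.png',cv2.resize(im[100:340,220:440],None,fx=2.5,fy=2.5,interpolation=2))
```

```text
[0.52612089 0.25502441 0.18881351] 0.013338845113832995 yaw 9.214623784468625
0.86 [259.2  46.8] [0.4501 0.3907 0.0279]
0.62 [322.8 215.6] [0.5267 0.255  0.0279]
fuse 0.94 [323.8 302.2]
pred fuse px [[322.1900615  306.56194595]]
```

View pics/w4c.png

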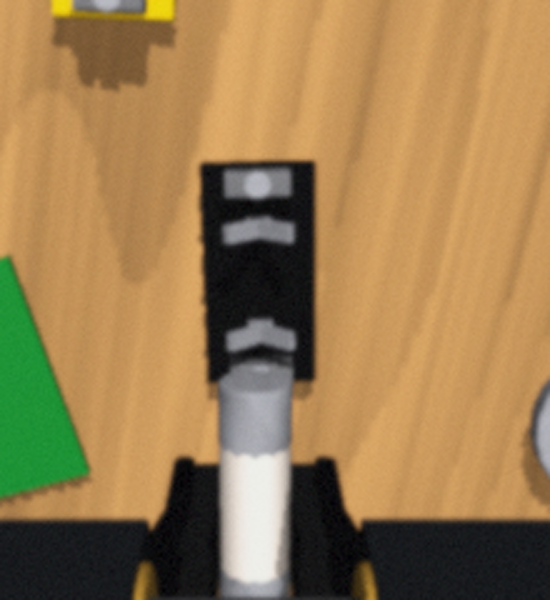

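The picture shows the fuse held along the tool's x axis (crop white body rows 455–585), holder base at crop (203–315, 164–380), saddles at (259,232) and (261,333).

Run:
```python
from h import *
C=cam('wrist'); o=get_obs(); M=R.from_quat(o['tool_rot']).as_matrix()
q=lambda x,y:(220+x/2.5-.5+.2,100+y/2.5-.3)
yaw=lambda a,b:np.degrees(np.arctan2(a[1]-b[1],a[0]-b[0]))-90
tl,tr,br,bl=[world(C,q(*p),.008) for p in((203,164),(315,163),(314,381),(213,382))]
print('lens',np.linalg.norm(tl-tr),np.linalg.norm(bl-br),np.linalg.norm(tl-bl)); print('yaw L,R',yaw(tl,bl),yaw(tr,br),'ctr',(tl+tr+br+bl)/4)
# bottoms of saddles: V valley tops z~.018..., rims z .0295 : use rim outer corners
f=[world(C,q(*p),.0295) for p in((224,236),(294,234))]; n=[world(C,q(*p),.0295) for p in((228,342),(295,340))]
F,N=np.mean(f,0),np.mean(n,0); print('saddles',F,N,'mid',(F+N)/2,'yaw',yaw(F,N),np.linalg.norm(F-N))
# fuse along tool x: rows for surface at dy=-.0307
xs=np.linspace(-.04,.03,141); rows=[pix(C,o['position']+M@[x,-.0307,0])[0,1] for x in xs]
for y in(375,455,585): print('tool x',np.interp(q(0,y)[1],rows,xs).round(4))
print('rel to seat(.5267,.255)',rel([.5267,.255,0]))
```

```text
lens 0.044206445555162024 0.04301297145243563 0.0914097109738298
yaw L,R 10.857590940518477 10.10983478669516 ctr [0.52896593 0.25582526 0.008     ]
saddles [0.52451121 0.27658112 0.0295    ] [0.53229353 0.23508464 0.0295    ] mid [0.52840237 0.25583288 0.0295    ] yaw 10.621957776328074 0.042219918481487165
tool x -0.0316
tool x -0.0161
tool x 0.011
rel to seat(.5267,.255) [1.27317052e-01 1.89202292e+02 3.40775283e-01]
```

>>> drive_tool(
  plan=[
    [3,40,2,0,-1.2,0,10],
    [3,85,2,0,-1.2,0,10],
    [3,125,2,0,-1.2,0,10],
    [3,150,2,0,-1.2,0,10],
    [3,160,2,0,-1.2,0,10],
    [3,165,2,0,-1.2,0,10],
    [3,165,2,0,-1.2,0,10],
    [3,165,2,0,-1.2,0,10],
  ],
)

```text
time: 18.6
position: [0.5302, 0.2539, 0.0258]
tool_rot: [-0.543, 0.452, -0.453, 0.544]
ft_force: [-0.0, -0.4, 0.6]
grip_width: 0.0135
```

Run:
```python
from h import *
C=cam('wrist'); im=camera('wrist'); o=get_obs(); M=R.from_quat(o['tool_rot']).as_matrix()
print(o['position'],o['ft_force'],o['grip_width'],'yaw',np.degrees(np.arctan2(M[1,2],M[0,2])),'seat rel',rel([.528,.2555,.0042]))
a=im[160:360,240:400]
out=[cv2.resize(a,None,fx=2.4,fy=2.4,interpolation=2)]
for n,p in(('side',(.527,.2555,.03)),('scene',(.527,.2555,.03))):
    i=camera(n); u=pix(cam(n),p)[0].astype(int); out.append(cv2.resize(i[u[1]-28:u[1]+22,u[0]-30:u[0]+30],None,fx=4.8,fy=4.8,interpolation=2))
cv2.imwrite('pics/v5.png',np.hstack([out[0],np.vstack([out[1],out[2]])]));
```

```text
[0.53012781 0.25398712 0.02592403] [-0.05770788 -0.16488526 -0.64805515] 0.013233484256843413 yaw 10.492845464936893 seat rel [-1.86943259 21.71860592 -1.88606383]
```

View pics/v5.png

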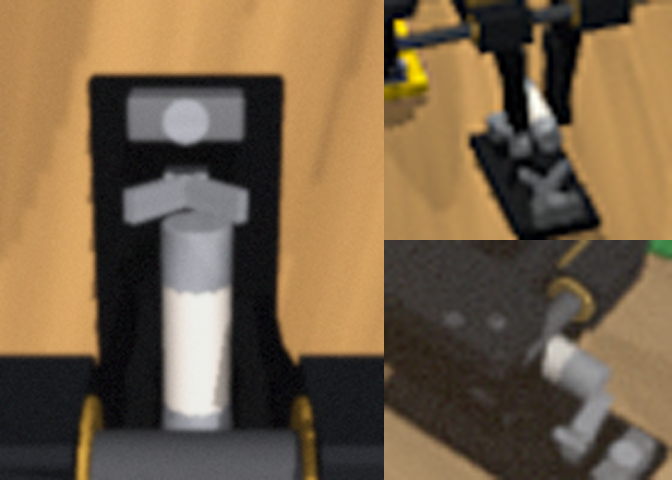

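The fuse sits about 2.5 mm towards tool +z of the V centreline (crop columns 198 against 187). I'm correcting that and lowering.

>>> drive_tool(
  plan=[
    [0,4,-2.4,0,0,0,10],
    [0,10,-2.4,0,0,0,10],
    [0,15,-2.4,0,0,0,10],
    [0,18,-2.4,0,0,0,10],
    [0,19,-2.4,0,0,0,10],
    [0,19,-2.4,0,0,0,10],
  ],
)

```text
time: 19.35
position: [0.5272, 0.2534, 0.0053]
tool_rot: [-0.543, 0.452, -0.452, 0.544]
ft_force: [1.7, 0.2, -1.3]
grip_width: 0.0137
```

>>> drive_tool(
  plan=[
    [0,1,0,0,0,0,10],
    [0,1,0,0,0,0,10],
  ],
)

```text
time: 19.55
position: [0.5275, 0.2535, 0.0048]
tool_rot: [-0.543, 0.452, -0.453, 0.544]
ft_force: [1.7, 0.4, 2.5]
grip_width: 0.0136
```

>>> drive_tool(
  plan=[
    [0,1,0,0,0,0,10],
    [0,1,0,0,0,0,10],
  ],
)

```text
time: 19.75
position: [0.5278, 0.2535, 0.0045]
tool_rot: [-0.543, 0.452, -0.453, 0.544]
ft_force: [1.7, -0.4, 7.7]
grip_width: 0.0132
```

Contact came at z 0.0046, against 0.0042 predicted for the seat. I'm relaxing the push and opening.

>>> drive_tool(
  plan=[
    [0,-1.5,0,0,0,0,13],
    [0,-1.5,0,0,0,0,15],
    [0,-1.5,0,0,0,0,18],
    [0,-1.5,0,0,0,0,24],
    [0,-1.5,0,0,0,0,30],
    [0,-1.5,0,0,0,0,30],
    [0,-1.5,0,0,0,0,30],
  ],
  newtons=5,
)

```text
time: 20.45
position: [0.5259, 0.2531, 0.0046]
tool_rot: [0.544, -0.452, 0.452, -0.543]
ft_force: [-0.1, -0.3, -0.3]
grip_width: 0.0296
```

>>> drive_tool(
  plan=[
    [0,-10,0,0,0,0,30],
    [0,-30,0,0,0,0,30],
    [0,-60,0,0,0,0,30],
    [0,-100,0,0,0,0,30],
    [0,-140,0,0,0,0,30],
    [0,-175,0,0,0,0,30],
    [0,-180,0,0,0,0,30],
    [0,-180,0,0,0,0,30],
    [0,-180,0,0,0,0,30],
  ],
)

```text
time: 21.35
position: [0.5253, 0.2529, 0.1839]
tool_rot: [0.544, -0.453, 0.452, -0.543]
ft_force: [-0.8, -0.3, -1.7]
grip_width: 0.0297
```

Run:
```python
from h import *
C=cam('wrist'); im=camera('wrist'); o=get_obs(); print(o['position'],o['time'])
for t in('holder_seat','fuse_center'):
    for r in mark_of('wrist',t): print(t,round(r['conf'],2),world(C,r['location'],.0279).round(4))
a=cv2.resize(im[120:280,260:390],None,fx=3,fy=3,interpolation=2)
i=camera('side'); u=pix(cam('side'),(.527,.2555,.03))[0].astype(int); b=cv2.resize(i[u[1]-25:u[1]+25,u[0]-25:u[0]+25],(400,480),interpolation=2)
cv2.imwrite('pics/v6.png',np.hstack([a,b]))
```

```text
[0.52507947 0.25285632 0.18333745] 21.4
holder_seat 0.96 [0.4512 0.3899 0.0279]
holder_seat 0.76 [0.5265 0.2503 0.0279]
fuse_center 0.78 [0.5269 0.2548 0.0279]
```

View pics/v6.png

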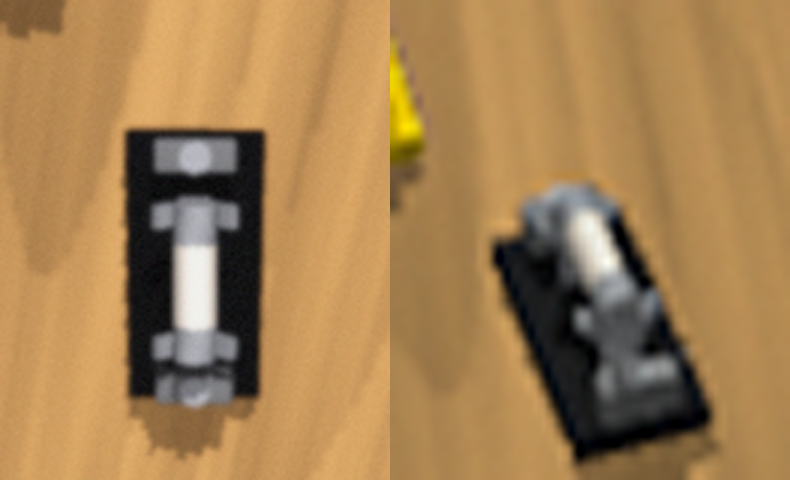

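The fuse lies in both saddles (left crop: white centre row 288, saddle midpoint about 282, roughly 2 mm off along). Next I close the cover.

>>> drive_tool(
  plan=[
    [40,0,3,0,2,0,30],
    [85,0,7,0,6,0,30],
    [130,0,11,0,10,0,30],
    [175,0,14,0,14,0,30],
    [220,0,18,0,16.4,0,30],
    [265,0,21,0,16.4,0,30],
    [305,0,25,0,16.4,0,30],
    [335,0,28,0,16.4,0,30],
    [345,0,28,0,16.4,0,30],
    [345,0,28,0,16.4,0,30],
  ],
)

```text
time: 22.55
position: [0.6165, -0.0819, 0.1838]
tool_rot: [-0.473, 0.526, -0.525, 0.473]
ft_force: [0.2, 0.7, -0.2]
grip_width: 0.0301
```

Run:
```python
from h import *
camera('wrist'); C=cam('wrist'); o=get_obs();M=R.from_quat(o['tool_rot']).as_matrix(); print(o['position'],'yaw',np.degrees(np.arctan2(M[1,2],M[0,2])),rel([.6147,-.0809,.0195]))
for r in mark_of('wrist','cover_grip'): print(r['conf'],world(C,r['location'],.045))
```

```text
[ 0.6160396  -0.08031722  0.18388469] yaw -5.954138190640003 [  0.92883679 164.3862034   -0.88023429]
0.57 [ 0.33045299 -0.23266376  0.045     ]
0.55 [ 0.61477931 -0.07615561  0.045     ]
```

>>> drive_tool(
  plan=[
    [0,40,-1,0,0,0,30],
    [0,85,-1,0,0,0,30],
    [0,120,-1,0,0,0,30],
    [0,140,-1,0,0,0,30],
    [0,155,-1,0,0,0,30],
    [0,164,-1,0,0,0,30],
    [0,164,-1,0,0,0,24],
    [0,164,-1,0,0,0,17],
    [0,164,-1,0,0,0,17],
    [0,164,-1,0,0,0,17],
  ],
)

```text
time: 23.65
position: [0.6167, -0.081, 0.022]
tool_rot: [0.473, -0.524, 0.526, -0.474]
ft_force: [-0.6, -0.3, -0.0]
grip_width: 0.0177
```

>>> drive_tool(
  plan=[
    [0,0,-6,0,0,0,17],
    [0,0,-18,0,0,0,17],
    [0,0,-34,0,0,0,17],
    [0,0,-50,0,0,0,17],
    [0,0,-64,0,0,0,17],
    [0,0,-76,0,0,0,17],
    [0,0,-86,0,0,0,17],
    [0,0,-93,0,0,0,17],
    [0,0,-96,0,0,0,17],
    [0,0,-97,0,0,0,17],
  ],
)

```text
time: 24.65
position: [0.5208, -0.0714, 0.0214]
tool_rot: [0.473, -0.524, 0.526, -0.474]
ft_force: [5.3, 0.2, 2.7]
grip_width: 0.017
```

>>> drive_tool(
  plan=[
    [0,0,-1.5,0,0,0,17],
    [0,0,-3,0,0,0,17],
    [0,0,-3,0,0,0,17],
  ],
)

```text
time: 24.95
position: [0.5165, -0.0706, 0.0208]
tool_rot: [0.474, -0.525, 0.525, -0.474]
ft_force: [4.2, -0.7, 3.5]
grip_width: 0.0171
```

>>> drive_tool(
  plan=[
    [0,0,-1,0,0,0,17],
    [0,0,-2,0,0,0,17],
    [0,0,-2,0,0,0,17],
  ],
)

```text
time: 25.25
position: [0.5159, -0.0704, 0.0208]
tool_rot: [0.473, -0.524, 0.526, -0.474]
ft_force: [6.6, -0.1, 1.7]
grip_width: 0.0169
```

>>> drive_tool(
  plan=[
    [0,0,-1,0,0,0,17],
    [0,0,-1,0,0,0,17],
    [0,0,-1,0,0,0,17],
  ],
)

```text
time: 25.55
position: [0.5159, -0.0704, 0.0208]
tool_rot: [0.472, -0.524, 0.527, -0.475]
ft_force: [8.9, 0.1, -0.0]
grip_width: 0.0172
```

The cover is at the near stop: the force rises with no motion. I'm releasing, lifting clear and checking.

>>> drive_tool(
  plan=[
    [0,0,3,0,0,0,17],
    [0,0,3,0,0,0,28],
    [0,-5,3,0,0,0,28],
    [0,-30,3,0,0,0,28],
    [0,-75,3,0,0,0,28],
    [0,-120,3,0,0,0,28],
    [0,-165,3,0,0,0,28],
    [0,-190,3,0,0,0,28],
    [0,-190,3,0,0,0,28],
    [0,-190,3,0,0,0,28],
  ],
)

```text
time: 26.55
position: [0.5144, -0.0698, 0.2104]
tool_rot: [-0.474, 0.526, -0.524, 0.473]
ft_force: [-0.4, -1.3, -0.2]
grip_width: 0.0285
```

Run:
```python
from h import *
p=np.load('box.npy'); c,s=np.cos(p[2]),np.sin(p[2])
for n in('wrist','side','scene'):
    im=camera(n); C=cam(n); cv2.imwrite(f'pics/end_{n}.png',im)
    for t,z in(('cover_grip',.045),('fuse_center',.0279),('screwdriver',.01),('meter',.02),('flange',.006)):
        for r in mark_of(n,t)[:3]:
            w=world(C,r['location'],z); d=w[:2]-p[:2]; print(n,t,round(r['conf'],2),np.round(r['location']),w.round(3)[:2],'box',np.round([c*d[0]+s*d[1],-s*d[0]+c*d[1]],3) if t=='cover_grip' else '')
a=cv2.imread('pics/end_wrist.png')
cv2.imwrite('pics/v7.png',np.hstack([cv2.resize(a[60:330,200:520],(400,338)),cv2.resize(cv2.imread('pics/end_side.png')[140:360,240:500],(400,338))]))
o=get_obs(); print(o['time'],o['position'],o['ft_force'])
```

```text
wrist cover_grip 0.6 [327. 212.] [ 0.519 -0.067] box [-0.047  0.006]
wrist screwdriver 0.68 [559. 190.] [ 0.762 -0.077] box 
side cover_grip 0.98 [310. 267.] [ 0.515 -0.07 ] box [-0.051  0.003]
side cover_grip 0.93 [203. 374.] [ 0.304 -0.268] box [-0.24  -0.215]
side cover_grip 0.87 [229. 210.] [0.359 0.127] box [-0.226  0.184]
side fuse_center 0.36 [294. 173.] [0.525 0.263] box 
side screwdriver 0.78 [430. 269.] [ 0.767 -0.088] box 
side meter 0.81 [383. 424.] [ 0.58  -0.387] box 
side flange 0.85 [357. 186.] [0.682 0.214] box 
scene cover_grip 0.83 [328. 143.] [ 0.321 -0.222] box [-0.228 -0.167]
scene cover_grip 0.66 [442. 250.] [0.378 0.17 ] box [-0.212  0.228]
scene cover_grip 0.58 [296. 208.] [ 0.514 -0.085] box [-0.05  -0.011]
scene fuse_center 0.76 [415. 327.] [0.532 0.255] box 
scene screwdriver 0.8 [183. 287.] [ 0.777 -0.07 ] box 
scene meter 0.56 [191. 171.] [ 0.603 -0.352] box 
scene flange 0.61 [320. 374.] [0.696 0.218] box 
27.45 [ 0.51644405 -0.07048641  0.21093169] [-0.184241   -0.23236035 -0.13430166]
```

View pics/v7.png

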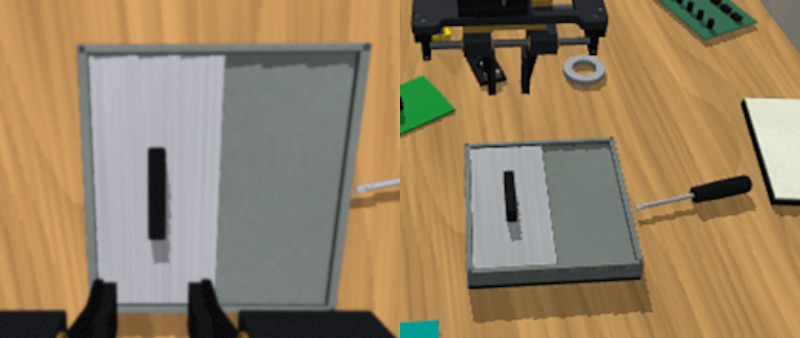

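The cover is flat and shut against the near stop (left view: plate flush with the left strip), bystanders are in place and the fuse is in the holder. I'm handing in.

```bash
python3 -c "
from rig import *
print(hand_in())"
```

```text
the job is handed in; nothing more can be done
None
```

The job is done and handed in at about 27 s: the fuse is in the dark holder and the cover is shut again. The hand-in returned no verdict.

**What I did**
- I slid the bare steel cover open until it hit the far stop (about 6 N, no further motion). The fuse was in the pocket on the robot's right (-y), the link in the middle and the insulator on the left (+y).
- I gripped the fuse, lowered it into the saddles until contact, and released it there.
- I slid the cover shut until it hit the near stop (about 9 N, no further motion), then lifted clear.

**Last checks**
- **Fuse:** a close picture after release showed it in both saddles, about 2 mm off midway. The network's own seat mark put it about 4.5 mm off along the axis. Both are within the 7 mm allowed.
- **Cover:** it is flat. Network marks put it at x -47, -50 and -51 mm in the box from the three cameras, against -49 mm fully shut.
- **Bystanders:** the network marks moved by no more than about 16 mm from the start, which I took as network noise because the arm never went near them.
- **Insulator and link:** I did not see them again after the cover closed. I never touched them.

**What went wrong**
- The first attempt to open the cover passed above the bar without touching it. Touching the fingertips lightly on the box's deck showed they sit about 20 mm short of the reported tool point. I corrected for that in every later move.
- In the last side picture the gripper partly covered the holder, so the network mark for the fuse there had a low confidence (0.36). The scene camera's mark agreed with the seat to within about 5 mm.

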